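Uncover a wax-filled mould and show its base to the inspection camera

TASK

A white screw cap full of set red wax stands on the bench under an empty blue cap that keeps the dust off. Take the blue cover off and stack it the same way up, squarely on the other blue cap on the steel plate; then pick up the white mould and hold its underside squarely to the tilted inspection camera, centred on the lens and 8 cm in front of it. Finish while still holding it there, without knocking the camera, the torch, the dropper bottle or the wax jar.

Things in the scene. Friction and masses are not known exactly. Their poses are not given: they have to be found in the camera images.
- filled_mould: White ribbed screw cap, 38 mm across and 14 mm high, filled with solid dark red wax; open side up, under the blue cover. Origin: centre of its flat underside; z out of the open side. Grip it across the ribbed rim.
- cover_cap: Empty blue ribbed screw cap, 38 mm across, 14 mm high, open side up; at the start its flat underside rests on the rim of the white cap, so its underside is 14 mm above the bench. Origin: centre of its underside; z out of the open side. Loose, simply lifts off.
- spare_cap: The other empty blue ribbed screw cap, 38 mm across, 14 mm high, open side up, loose on the steel plate. Origin: centre of its underside; z out of the open side. A cap put on it rests on its rim, 14 mm higher.
- steel_plate: Heat-tinted steel plate, cold, 135 x 158 x 5 mm (along its x and y), flat on the bench and immovable. Origin: centre of its underside; z up.
- inspection_camera: Foot of the inspection camera: dark square 84 x 84 mm foot, 12 mm thick, fixed to the bench, with two upright cheeks to 83 mm height that carry the head. Origin: centre of the underside; z up; the camera leans to its -x side.
- camera_head: Fixed head of the inspection camera: grey box 44 x 48 x 44 mm with a white ring light (46 mm across) round the blue lens in its black rim; it looks up and to the robot's side, 25 degrees from the vertical. Origin: centre of the lens front, 112 mm above the bench; z is the looking direction (out of the lens), y is level, the head lies at -z. The mould's underside belongs at 80 mm along z, its own z parallel to this z.
- torch: Bystander: black pocket torch lying down, 33 x 88 x 34 mm. Origin: centre of its underside; y along it.
- dye_bottle: Bystander: brown dropper bottle with black top, 27 mm across, 88 mm high, upright. Origin: centre of its underside.
- wax_jar: Bystander: jar with red lid, 70 mm across, 84 mm high, upright. Origin: centre of its underside.
Not all that is in view belongs to the job. Of the things that look like the steel_plate, the larger one is meant. Leave any purple look-alike of the inspection_camera alone.

How it is judged:
By the outcome, as a careful person would: the job done as asked, in the order asked, and still so for the second after the job is handed in, while the arm keeps its last pose, push and grip.
It also fails if it takes over 61 s, if anything falls off the work surface, if the arm or the gripper's body presses on something with over 40 N, if the wrist force passes 120 N, or if a joint passes its speed limit or range.

ROBOT

A 6-joint arm with a two-finger parallel gripper is mounted at the origin on the work surface; the furniture and walls round the work are solid. World frame = base frame: x ahead of the robot, y to its left, z up, the work surface at z = 0. Lengths are in m, angles in rad, forces in N, time in s.
With the tool pointing down it reaches from about 0.35 to 0.85 m from the base axis. Payload 8.1 kg.
Tool frame: the origin (TCP) lies midway between the tips of the shut fingers; the grasp point (between the pads) lies 19 mm behind it; z points along the fingers, y is the line along which they close (so a half turn about z gives the same grasp; the last joint's range is limited). The gripper opens to 85 mm and grips with 20 to 120 N. Pads are 22 mm wide; open, the fingers measure 114 mm over their backs; the gripper's body (76 mm by 85 mm) begins 54 mm behind the grasp point. The pads swing forward as they close: fully open they stand 13 mm farther back than shut.
Start: joints at [1.117, 0.13, 1.488, -0, 1.523, -0.085], TCP at [0.216, 0.56, 0.231] pointing down, gripper open.
Joint ranges: [-2.96, 2.96], [-0.89, 2.26], [0.02, 2.5], [-1.34, 4.48], [0, 2.73], [-2.66, 2.66]. Speed limits (rad/s): [2.39, 2.39, 2.79, 3.14, 3.14, 3.14].

INTERFACE

Orientations are given as a unit quaternion [x, y, z, w].
In Python, from rig import env, eyes, boxes_of gives the robot as it stands. Calls block until the motion is done:
- env.move_ptp(position, orientation): joint-space move of the TCP to a pose.
- env.movel(position, ori=None, speed=0.15): straight line of the TCP; ori=None keeps the orientation; speed is the mean speed in m/s.
- env.movej(angles): joint-space move.
- env.grip(opening, grip_force=None): finger opening in m; grip_force is the grip in N (None keeps the last); returns when the fingers have stopped.
- env.pause(seconds).
- env.ik(position, orientation): joint angles nearest the present ones, or None.
- env.sense(): the state.
- eyes.camera(name): name is "scene" or "top" or "wrist"; returns a dict with "frame" (420x560x3 uint8, red, green, blue), "vertical_fov" (degrees; the focal length in pixels is half the picture's height over the tangent of half this angle, whatever the lens; pixels are square), "cx", "cy" (the principal point, pixels), "rvec" (rotation vector, rad) and "tvec" (3), from world to camera coordinates, as OpenCV has them; the wrist camera has in their place "tool_from_camera" (4x4, takes a point from camera to tool coordinates, whose origin is the TCP and whose axes are the flange's). Camera axes: x right, y down, z forward; pixel columns grow to the right and rows downward; lengths in m; the calibration is good to about 2 mm. A picture is of the moment at which its call begins: read the wrist's pose just before it. There is no depth.
A pose or a line that the arm cannot do raises env.Unreachable and nothing moves.
- env.close_job(): hands the job in; it is judged then, once.
Trained networks look in a picture, given as the dict that the camera call returned (one of the last four; its "shot" number tells which), for a name from the list of things; names that differ only in an ending like _2 or _b are one class to them, and where a whole thing is asked for, a point or a joint stands for the part that bears it (a point fixed in the world has none). Each returns a list of dicts, best first, with "p" (0 to 1); they miss things now and then, are a little off and sometimes report something else, mostly with a low value. They report only what shows in the picture. A call takes as long as a camera call. They do not tell look-alikes from the thing itself.
- boxes_of(name, picture): "centre" ([row, column] in pixels, amid what is visible of it).
The state is a dict: "time_s": time; "joint_pos": joint angles; "joint_velocities": joint speeds; "joint_torque": joint torques, N m; "eef_pos": TCP position; "eef_rot": TCP orientation; "ft_force": force on the tool from outside, world axes, zero at the start; "moment": the same for the moment, N m; "width": finger opening in m; "grasp_force": force on a finger pad.
Only numpy, scipy, OpenCV 4.12 (cv2) and the standard library are available. Lean on these libraries where they do the work, as an engineer would, in place of code of your own. Each camera call takes 0.05 s, during which the arm holds its last target. There are 200 camera calls.

## Working session

There is one attempt and no reset: what is moved stays moved. The work goes in short steps, each a Python script; the robot and the scene stay as the last script left them, time stands still between calls to the robot, and variables do not carry over. Pictures are saved under pics/ and viewed, at most 10 in all, crops included, and the job is handed in when it is done.

```bash
mkdir -p pics; ls; cat > h.py <<'E'
import numpy as np, cv2
from scipy.spatial.transform import Rotation as R
from rig import env, eyes, boxes_of
def save(p,n,crop=None,s=1):
    f=p["frame"][...,::-1]
    if crop: r0,r1,c0,c1=crop; f=f[r0:r1,c0:c1]
    cv2.imwrite("pics/"+n,cv2.resize(f,None,fx=s,fy=s,interpolation=cv2.INTER_CUBIC))
def pose(p,st=None):
    "camera->world R,t"
    if "rvec" in p:
        Rm=cv2.Rodrigues(np.array(p["rvec"],float))[0]; return Rm.T,-Rm.T@np.array(p["tvec"],float).ravel()
    T=np.array(p["tool_from_camera"]); Rt=R.from_quat(st["eef_rot"]).as_matrix()
    return Rt@T[:3,:3], Rt@T[:3,3]+np.array(st["eef_pos"])
def foc(p): return p["frame"].shape[0]/2/np.tan(np.radians(p["vertical_fov"])/2)
def ray(p,rc,z,st=None):
    Rm,t=pose(p,st); d=Rm@np.array([(rc[1]-p["cx"])/foc(p),(rc[0]-p["cy"])/foc(p),1]); return t+d*(z-t[2])/d[2]
def proj(p,X,st=None):
    Rm,t=pose(p,st); c=Rm.T@(np.array(X)-t); return np.array([p["cy"]+foc(p)*c[1]/c[2],p["cx"]+foc(p)*c[0]/c[2]])
E
python3 - <<'E'
from h import *
H=dict(filled_mould=.014,cover_cap=.028,spare_cap=.019,steel_plate=.005,inspection_camera=.05,camera_head=.1,torch=.034,dye_bottle=.088,wax_jar=.084)
for c in("scene","top"):
    p=eyes.camera(c); save(p,c+".png",s=1.4); print(c,pose(p)[1],p["vertical_fov"],p["cx"],p["cy"],p["rvec"])
    for n,z in H.items():
        for b in boxes_of(n,p)[:4]: print(c,n,round(b["p"],2),np.round(b["centre"]),np.round(ray(p,b["centre"],z),3))
print(env.sense())
E
```

```text
pics
scene [-0.08289085 -0.83473688  0.79939158] 45.10022808706881 275.58446273098184 210.28152740062262 [ 2.0585795  -0.69469146  0.34371382]
scene cover_cap 0.62 [292. 318.] [ 0.478 -0.207  0.028]
scene cover_cap 0.58 [179. 266.] [0.683 0.275 0.028]
scene spare_cap 0.57 [209. 222.] [0.497 0.23  0.019]
scene steel_plate 0.76 [268. 211.] [0.346 0.038 0.005]
scene steel_plate 0.58 [214. 206.] [0.455 0.255 0.005]
scene inspection_camera 0.97 [198. 288.] [0.647 0.118 0.05 ]
scene inspection_camera 0.69 [226. 336.] [ 0.662 -0.064  0.05 ]
scene camera_head 0.85 [213. 337.] [ 0.651 -0.075  0.1  ]
scene camera_head 0.59 [185. 285.] [0.634 0.115 0.1  ]
scene torch 0.76 [252. 263.] [ 0.46  -0.02   0.034]
scene dye_bottle 0.66 [177. 265.] [0.628 0.2   0.088]
scene dye_bottle 0.38 [253. 264.] [ 0.421 -0.082  0.088]
scene wax_jar 0.88 [267. 406.] [ 0.64  -0.309  0.084]
top [0.30089995 0.02491849 1.16489242] 50.132295150292386 278.41000978632616 206.36448991079376 [ 2.1442141  -2.10837907  0.23383101]
top filled_mould 0.18 [151. 294.] [ 0.685 -0.038  0.014]
top cover_cap 0.57 [225. 357.] [ 0.485 
[... 609 characters left out ...]
ime_s': 1.0, 'joint_pos': array([ 1.11655907e+00,  1.30378708e-01,  1.48822451e+00, -1.00296307e-05,
        1.52300764e+00, -8.54048827e-02]), 'joint_velocities': array([-0.00029468, -0.00124775,  0.00015931, -0.00038853,  0.0016678 ,
        0.00234053]), 'joint_torque': array([ 1.23648984e-03, -5.69307518e+01, -5.00889444e+01,  4.66069901e-05,
        5.36009011e-04, -1.26031614e-05]), 'eef_pos': array([0.21629778, 0.55964792, 0.23129147]), 'eef_rot': array([ 1.83372417e-01,  9.83043517e-01, -1.01077180e-05,  2.40168106e-06]), 'ft_force': array([0.27697407, 0.29726993, 0.66083045]), 'moment': array([-0.00718292, -0.03028243,  0.00510036]), 'grasp_force': 0.0, 'width': 0.08553513580503708}
```

View pics/scene.png

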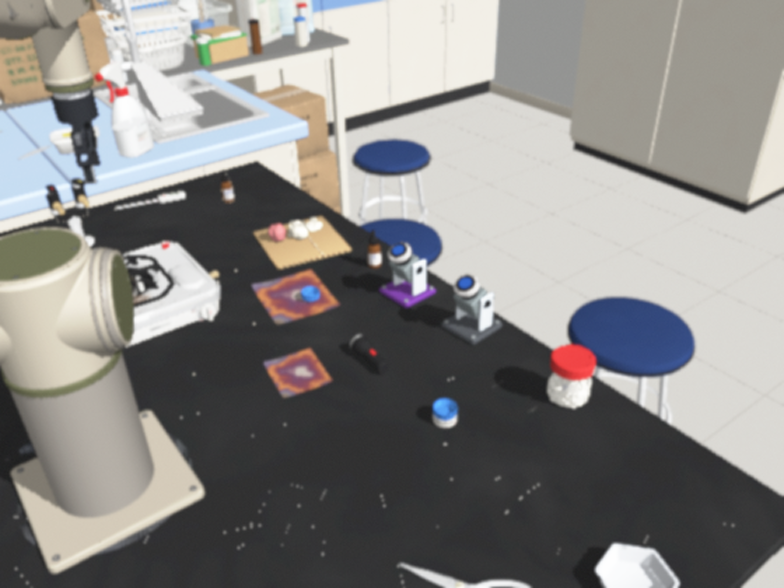

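View pics/top.png

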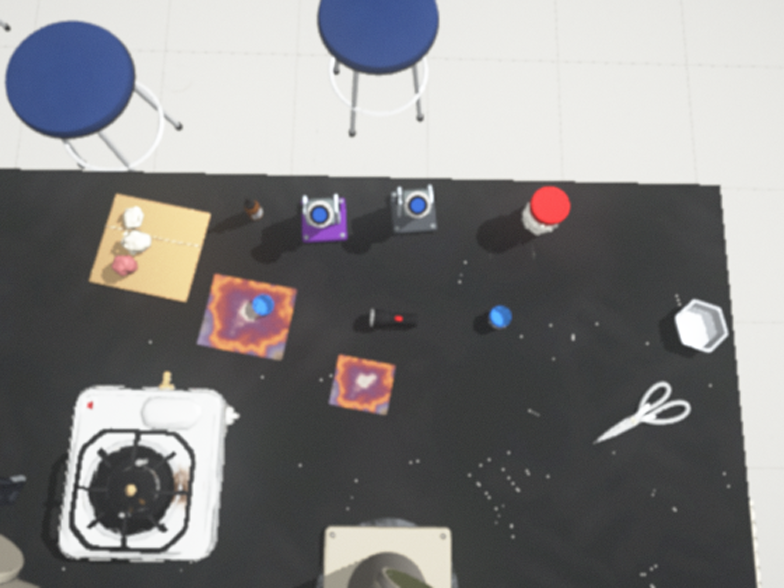

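The larger plate with the spare cap is at scene (214,206); the smaller at (268,211) is a decoy. The inspection camera with the dark foot is at scene (226,336) and top (152,294); the purple one at (198,288) is the look-alike. The stack is at scene (292,318). Next I take closer wrist views on the way to the stack.

```bash
cat >> h.py <<'E'
def down(yaw): return (R.from_euler('z',yaw)*R.from_euler('x',np.pi)).as_quat()
def jyaw(x,y,off=0): return np.arctan2(y,x)+np.pi/2+off
E
python3 - <<'E'
from h import *
import pickle
D={}
for n,x,y,z in(("spare",.45,.225,.20),("cam",.56,-.04,.33),("stack",.44,-.185,.20)):
    env.move_ptp([x,y,z],down(jyaw(x,y)))
    st=env.sense(); p=eyes.camera("wrist"); D[n]=(st,p); save(p,"w_"+n+".png")
    print(n,st["time_s"],st["joint_pos"].round(2),pose(p,st)[1].round(3),pose(p,st)[0][:,2].round(2))
    for m,h in dict(spare=[("spare_cap",.019)],cam=[("camera_head",.112),("inspection_camera",.03)],stack=[("cover_cap",.028)])[n]:
        for b in boxes_of(m,p)[:3]: print(m,round(b["p"],2),np.round(b["centre"]),ray(p,b["centre"],h,st).round(4))
pickle.dump(D,open("d.pkl","wb"))
f=np.hstack([D[n][1]["frame"] for n in("spare","stack")]);cv2.imwrite("pics/two.png",cv2.resize(f[...,::-1],None,fx=.7,fy=.7))
E
```

```text
spare 2.5167 [ 0.36 -0.12  1.79  0.    1.46 -0.1 ] [0.418 0.288 0.344] [ 0.12 -0.25 -0.96]
spare_cap 0.62 [191. 320.] [0.4928 0.2371 0.019 ]
cam 3.8167 [-0.16  0.01  1.44  0.    1.7  -0.09] [0.565 0.031 0.473] [-0.02 -0.28 -0.96]
camera_head 0.95 [ 24. 354.] [0.6498 0.1225 0.112 ]
camera_head 0.81 [170. 369.] [ 0.6689 -0.0387  0.112 ]
inspection_camera 0.93 [ 39. 346.] [0.6595 0.1267 0.03  ]
inspection_camera 0.76 [160. 363.] [ 0.6831 -0.0388  0.03  ]
stack 4.875 [-0.5  -0.19  1.86  0.    1.47 -0.11] [ 0.468 -0.12   0.345] [-0.11 -0.26 -0.96]
cover_cap 0.89 [184. 317.] [ 0.4788 -0.2005  0.028 ]
```

View pics/two.png

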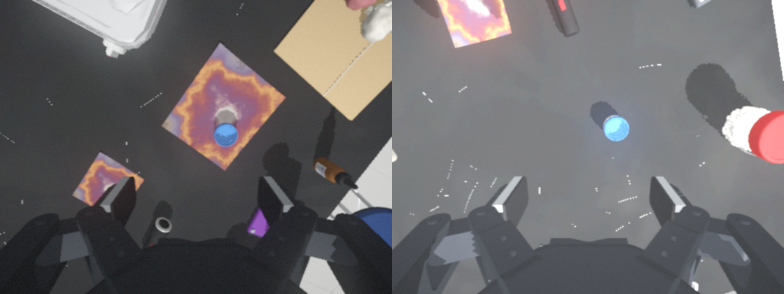

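View pics/w_cam.png

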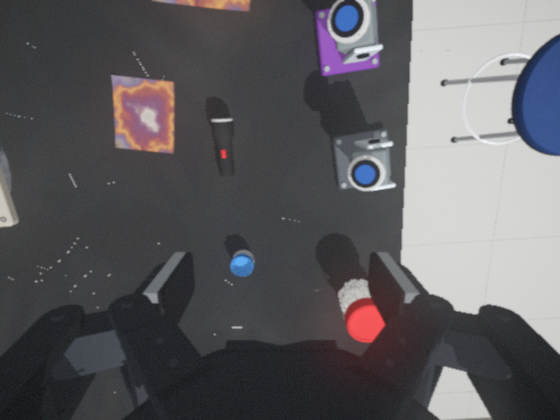

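The two-panel picture shows the spare cap on the larger plate at wrist (191,320) and the blue-over-white stack at (184,317). The camera view shows the dark-footed camera with its lens at (173,365) and the purple one at (20,350). I refine both caps by matching blue silhouettes, check that the final pose is reachable, and enlarge the camera.

```bash
cat >> h.py <<'E'
from scipy.optimize import least_squares
def mask(p,lo,hi,near,rad=60):
    m=cv2.inRange(cv2.cvtColor(p["frame"],cv2.COLOR_RGB2HSV),lo,hi)
    n,l,s,c=cv2.connectedComponentsWithStats(m)
    i=1+int(np.argmax([s[k,4]*(np.hypot(c[k][1]-near[0],c[k][0]-near[1])<rad) for k in range(1,n)]))
    return c[i][::-1],s[i,4],l==i
BLUE=((95,90,60),(125,255,255))
def cyl(p,st,xy,z0,z1,r=.019):
    "centroid and area of the silhouette of a cylinder"
    a=np.linspace(0,2*np.pi,40)
    P=np.array([proj(p,[xy[0]+r*np.cos(t),xy[1]+r*np.sin(t),z],st) for z in(z0,z1) for t in a],np.float32)
    m=cv2.moments(cv2.convexHull(P)); return np.array([m["m10"],m["m01"]])/m["m00"],m["m00"]
def fitcap(p,st,lo_hi,near,z0,z1):
    c,A,_=mask(p,*lo_hi,near); g=ray(p,c,z1,st)[:2]
    s=least_squares(lambda q:cyl(p,st,q,z0,z1)[0]-c,g)
    return s.x,c,A,cyl(p,st,s.x,z0,z1)[1]
E
python3 - <<'E'
from h import *
import pickle
D=pickle.load(open("d.pkl","rb"))
for n,near,z0 in(("spare",(191,320),.005),("stack",(184,317),.014)):
    st,p=D[n]; print(n,*fitcap(p,st,BLUE,near,z0,z0+.014))
st,p=D["cam"]; save(p,"camz.png",(115,205,315,415),6)
c,A,_=mask(p,*BLUE,(173,365),20); L=ray(p,c,.112,st); print("lens",c,A,L)
t=np.radians(25); zc=np.array([-np.sin(t),0,np.cos(t)])
for yo in np.arange(-90,91,30):
    q=(R.from_rotvec([0,-t,0])*R.from_quat(down(np.pi/2+np.radians(yo)))).as_quat()
    j=env.ik(L+zc*.083,q); print(yo,None if j is None else np.round(j,2))
E
```

```text
spare [0.4977292  0.23579769] [192.13078704 322.11111111] 864 930.5170391199645
stack [ 0.48412634 -0.20642861] [185.92974589 322.95515695] 669 987.1387337672058
lens [173.91056911 364.60433604] 369 [ 0.6632993 -0.0427013  0.112    ]
-90 [-0.2  -0.16  1.92  0.1   0.96  1.33]
-60 [-0.2  -0.16  1.92  0.1   0.96  0.81]
-30 [-0.2  -0.16  1.92  0.1   0.96  0.29]
0 [-0.2  -0.16  1.92  0.1   0.96 -0.24]
30 [-0.2  -0.16  1.92  0.1   0.96 -0.76]
60 [-0.2  -0.16  1.92  0.1   0.96 -1.29]
90 [-0.2  -0.16  1.92  0.1   0.96 -1.81]
```

View pics/camz.png

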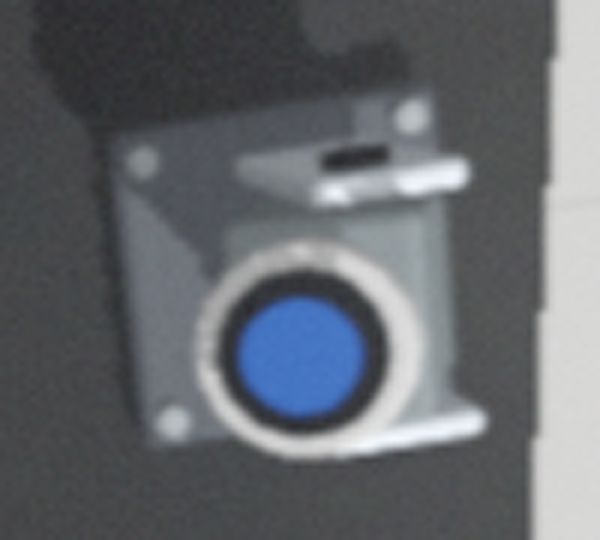

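The enlarged crop shows the dark foot with its top-left corner at crop (108,133), top-right at (433,88), bottom-left at (150,447) and lens at (302,355): this is the dark-footed camera, not the purple one. The stack mask covers too little of the cap, so I loosen it.

```bash
python3 - <<'E'
from h import *
import pickle
D=pickle.load(open("d.pkl","rb"))
ims=[]
for n,near,z0 in(("spare",(191,320),.005),("stack",(184,317),.014)):
    st,p=D[n]
    for lo in(((90,60,50)),((90,40,40))): print(n,*fitcap(p,st,(lo,(130,255,255)),near,z0,z0+.014))
    xy=fitcap(p,st,((90,60,50),(130,255,255)),near,z0,z0+.014)[0]
    f=p["frame"].copy()[140:240,270:370]; f=cv2.resize(f,None,fx=4,fy=4)
    for z in(z0,z0+.014):
        P=np.array([proj(p,[xy[0]+.019*np.cos(t),xy[1]+.019*np.sin(t),z],st) for t in np.linspace(0,6.28,40)])
        cv2.polylines(f,[(((P[:,::-1]-[270,140]+.5)*4)).astype(int)],True,(0,255,0),1)
    ims.append(f)
cv2.imwrite("pics/fit.png",np.hstack(ims)[...,::-1])
st,p=D["cam"]
C=[ray(p,[115+y/6,315+x/6],.012,st) for x,y in((108,133),(433,88),(150,447))]; C=np.array(C); print(C)
a=C[1]-C[0];b=C[2]-C[0]; print(np.hypot(*a[:2]),np.hypot(*b[:2]),np.degrees(np.arctan2(a[1],a[0])),np.degrees(np.arctan2(-b[0]*-1,-b[1])),(C[1]+C[2])/2)
E
```

```text
spare [0.49772808 0.23568035] [192.21847826 322.06086957] 920 930.3582269104663
spare [0.4976102  0.23579186] [192.09051724 322.01831897] 928 930.5219499722589
stack [ 0.48244054 -0.2027916 ] [183.57806691 320.4070632 ] 1076 989.164436484687
stack [ 0.47864331 -0.1933725 ] [177.24174528 314.23231132] 1696 995.0331761743873
[[ 0.64188473 -0.00276987  0.012     ]
 [ 0.72400832  0.0026726   0.012     ]
 [ 0.65143394 -0.08569612  0.012     ]]
0.08230373141347051 0.08347424791751311 3.7915428050389988 6.568853216830482 [ 0.68772113 -0.04151176  0.012     ]
```

View pics/fit.png

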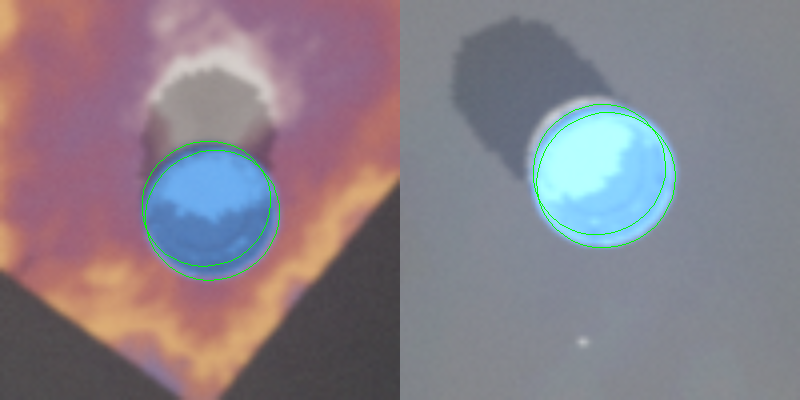

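Both outlines sit on the caps to about 1 mm, at (0.4977,0.2357) and (0.4825,-0.203). I take off the cover and stack it.

```bash
python3 - <<'E'
from h import *
import pickle
x,y=.4826,-.2032; X,Y=.4977,.2357
q=down(jyaw(x,y)); 
env.move_ptp([x,y,.10],q); env.movel([x,y,.0175],speed=.1); env.grip(.02,40)
s=env.sense(); print(s["time_s"],s["width"],s["grasp_force"],s["eef_pos"],s["ft_force"])
env.movel([x,y,.15],speed=.15)
st=env.sense(); p=eyes.camera("wrist"); pickle.dump((st,p),open("m.pkl","wb"))
print(st["width"],st["grasp_force"]); save(p,"held.png",s=1.2)
E
```

```text
6.9833 0.03561151934427732 39.70010697361431 [ 0.48289724 -0.20335293  0.01799566] [-0.36463255  1.04739144  4.82001786]
0.0351889654484878 39.955039776832564
```

View pics/held.png

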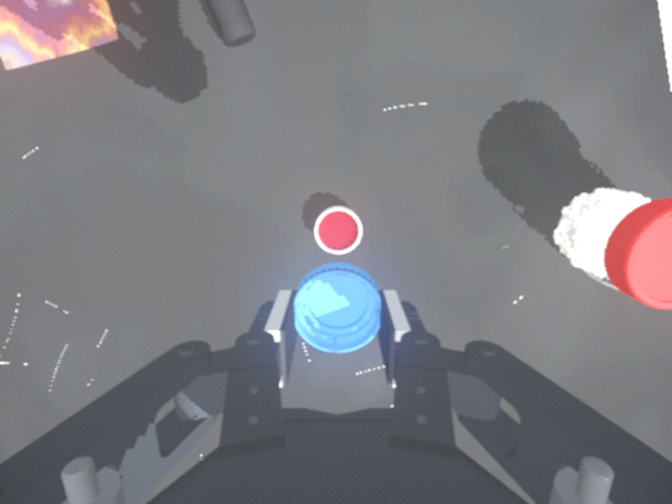

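The cover is held at (305,338) of the enlarged picture, and the white mould with red wax stays put at (230,338). I measure the cap in the grip and the mould, then place the cover.

```bash
python3 - <<'E'
from h import *
import pickle
st,p=pickle.load(open("m.pkl","rb")); e=st["eef_pos"]
for lo in((90,90,60),(90,60,50)):
    r=fitcap(p,st,(lo,(130,255,255)),(258,282),e[2]-.004,e[2]+.010); print("held",*r)
    print(" tool off",R.from_quat(st["eef_rot"]).inv().apply(np.r_[r[0]-e[:2],0]).round(4))
hsv=p["frame"]; m=((hsv[...,0]>120)&(hsv[...,1]<90)).astype(np.uint8)
n,l,s,c=cv2.connectedComponentsWithStats(m); i=[k for k in range(1,n) if np.hypot(c[k][0]-282,c[k][1]-192)<15]
for k in i: print("wax",c[k],s[k],ray(p,c[k][::-1],.012,st))
E
```

```text
held [ 0.48530362 -0.20494573] [258.87988827 287.27247334] 3938 4659.592011373257
 tool off [-0.0006  0.004  -0.    ]
held [ 0.48399306 -0.20573765] [261.0188459  285.52001334] 5996 4642.982953154133
 tool off [-0.0019  0.0031 -0.    ]
```

```bash
python3 - <<'E'
from h import *
import pickle
st,p=pickle.load(open("m.pkl","rb")); e=st["eef_pos"]; Rt=R.from_quat(st["eef_rot"])
for o in((0,0),(.002,0),(0,.002)):
    print(o,cyl(p,st,(e+Rt.apply([o[0],o[1],0]))[:2],e[2]-.004,e[2]+.010)[0])
H=cv2.cvtColor(p["frame"],cv2.COLOR_RGB2HSV)
m=(((H[...,0]>165)|(H[...,0]<10))&(H[...,1]>110)).astype(np.uint8)
n,l,s,c=cv2.connectedComponentsWithStats(m)
for k in range(1,n):
    if np.hypot(c[k][0]-282,c[k][1]-192)<15: print("wax",c[k],s[k],ray(p,c[k][::-1],.0125,st))
X,Y=.4977,.2357; q=down(jyaw(X,Y))
env.move_ptp([X,Y,.12],q); env.movel([X,Y,.06],speed=.15)
st=env.sense(); p=eyes.camera("wrist"); pickle.dump((st,p),open("pl.pkl","wb")); save(p,"above.png",s=1.2); print(st["time_s"],st["eef_pos"],st["width"])
E
```

```text
(0, 0) [257.80114922 279.57703542]
(0.002, 0) [254.31548063 279.57111832]
(0, 0.002) [257.80832412 283.46119487]
wax [281.37209302 191.67312661] [266 176  32  32 774] [ 0.48298686 -0.20251384  0.0125    ]
10.2333 [0.4979714  0.23522699 0.06024271] 0.03549152670722729
```

View pics/above.png

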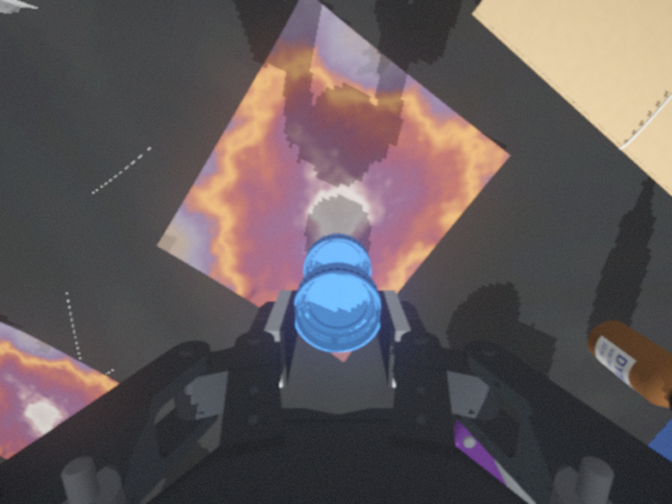

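The held cap is at (308,338) and the spare is below it at (260,337) in the enlarged picture. I compare the predicted outlines in this same view to get the relative offset.

```bash
python3 - <<'E'
from h import *
import pickle
st,p=pickle.load(open("pl.pkl","rb")); e=st["eef_pos"]; Rt=R.from_quat(st["eef_rot"])
def ext(xy,z0):
    P=np.array([proj(p,[xy[0]+.019*np.cos(t),xy[1]+.019*np.sin(t),z],st) for z in(z0,z0+.014) for t in np.linspace(0,6.28,90)])
    return P.min(0).round(1),P.max(0).round(1)
print("held pred",ext(e[:2],e[2]-.004)); print("spare pred",ext((.4977,.2357),.005),"if at tcp",ext(e[:2],.005))
H=cv2.cvtColor(p["frame"],cv2.COLOR_RGB2HSV); b=(H[...,0]>95)&(H[...,0]<125)&(H[...,1]>90)&(H[...,2]>80)
for r in list(range(194,224,3))+list(range(224,296,6)):
    c=np.flatnonzero(b[r,235:325])+235
    print(r,(c.min(),c.max(),len(c)) if len(c) else None)
c=np.flatnonzero(b[150:330,281])+150; print("col281",c.min(),c.max())
E
```

```text
held pred (array([218. , 243.3]), array([296.2, 319.3]))
spare pred (array([193.2, 252.7]), array([252. , 309.6])) if at tcp (array([194. , 252.8]), array([252.7, 309.7]))
194 None
197 (np.int64(270), np.int64(291), 22)
200 (np.int64(265), np.int64(297), 33)
203 (np.int64(262), np.int64(300), 39)
206 (np.int64(259), np.int64(303), 45)
209 (np.int64(257), np.int64(304), 48)
212 (np.int64(256), np.int64(306), 51)
215 (np.int64(255), np.int64(307), 53)
218 (np.int64(254), np.int64(307), 54)
221 (np.int64(253), np.int64(308), 56)
224 (np.int64(253), np.int64(308), 56)
230 (np.int64(254), np.int64(308), 55)
236 (np.int64(251), np.int64(311), 61)
242 (np.int64(247), np.int64(314), 68)
248 (np.int64(243), np.int64(319), 77)
254 (np.int64(242), np.int64(320), 79)
260 (np.int64(241), np.int64(322), 82)
266 (np.int64(241), np.int64(324), 83)
272 (np.int64(240), np.int64(322), 83)
278 (np.int64(244), np.int64(316), 70)
284 (np.int64(254), np.int64(320), 57)
290 (np.int64(263), np.int64(300), 38)
col281 195 292
```

The relative offset is under about 0.5 mm both ways, so I lower, release, look back, and take the closer view of the camera on the way to the mould.

```bash
python3 - <<'E'
from h import *
import pickle
f0=env.sense()["ft_force"]
x,y=.4977,.2352
env.movel([x,y,.028],speed=.1); env.movel([x,y,.0228],speed=.03)
s=env.sense(); print(s["time_s"],s["eef_pos"],s["ft_force"]-f0)
env.grip(.06); env.movel([x,y,.15],speed=.2)
st=env.sense(); p=eyes.camera("wrist"); D=[(st,p)]
for z0 in(.019,.005): print("stack at",*fitcap(p,st,BLUE,proj(p,[x,y,.02],st),z0,z0+.014))
xx,yy=.60,-.11
env.move_ptp([xx,yy,.26],down(jyaw(xx,yy)+.0))
st2=env.sense(); p2=eyes.camera("wrist"); D.append((st2,p2)); print(st2["time_s"])
pickle.dump(D,open("e.pkl","wb"))
L=proj(p2,[.663,-.0427,.112],st2); print("lens at",L)
a=cv2.resize(p["frame"][130:270,200:360],(560,490)); r,c=int(L[0])-65,int(L[1])-50; r=max(r,0);print(r,c)
b=cv2.resize(p2["frame"][:210,c-60:c+160],(0,0),fx=2.33,fy=2.33)
cv2.imwrite("pics/ab.png",cv2.resize(np.hstack([cv2.resize(a,(380,332)),cv2.resize(b,(420,332*1))]),(800,332))[...,::-1])
save(p2,"cam2.png",s=1.4)
E
```

```text
11.075 [0.49812457 0.23546826 0.02330872] [-0.83043956  1.33967558  0.2252479 ]
stack at [0.49704101 0.23689963] [194.25323741 282.33669065] 1390 1420.6407932417933
stack at [0.49862608 0.23366523] [194.25323741 282.33669065] 1390 1281.5068641135003
13.675
lens at [110.82399423 334.19180445]
45 284
```

View pics/cam2.png

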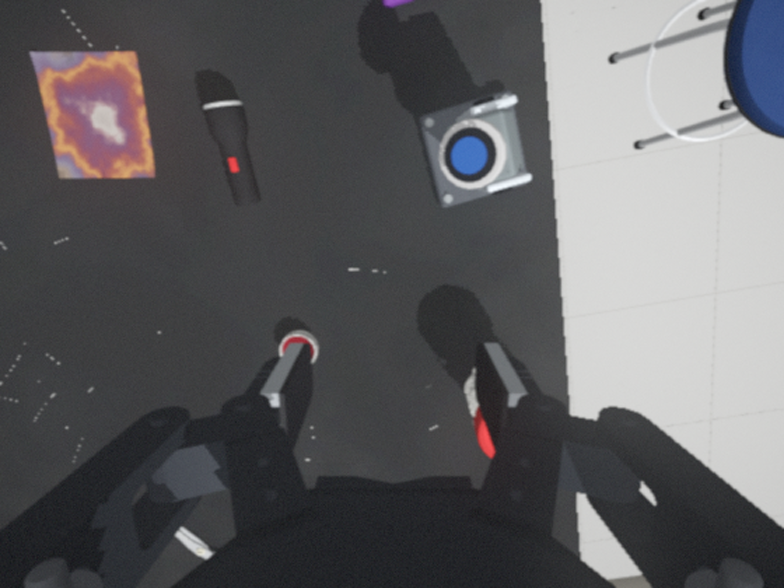

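The dark-footed camera is at (155,470) in the enlarged picture, with foot edges and bolts at (122,429) and (200,448) visible; the mould is at (347,298) partly behind a finger. I fit the yaw from the left foot edge and bolts in both views, and the lens centre too.

```bash
python3 - <<'E'
from h import *
import pickle
E=pickle.load(open("e.pkl","rb")); D=pickle.load(open("d.pkl","rb"))
st,p=E[0]; c,A,_=mask(p,*BLUE,proj(p,[.4977,.2352,.02],st)); 
s=least_squares(lambda q:cyl(p,st,q,.005,.033)[0]-c,[.5,.235]); print("combined stack",s.x,A,cyl(p,st,s.x,.005,.033)[1],cyl(p,st,s.x,.005,.033,.018)[1])
# (st,p), left-edge row range & guess line, bolts guesses
V=[(*D["cam"],(115+133/6,315+108/6),(115+447/6,315+150/6),[(115+162/6,315+143/6),(115+423/6,315+173/6)]),
   (*E[1],(118/1.4,418/1.4),(207/1.4,443/1.4),[(122/1.4,429/1.4),(200/1.4,448/1.4)])]
for st,p,a,b,bolts in V:
    g=cv2.cvtColor(p["frame"],cv2.COLOR_RGB2GRAY).astype(float); gx=np.gradient(cv2.GaussianBlur(g,(0,0),.8),axis=1)
    pts=[]
    for r in range(int(a[0])+3,int(b[0])-1):
        c0=a[1]+(b[1]-a[1])*(r-a[0])/(b[0]-a[0]); k=np.arange(int(c0)-3,int(c0)+5); w=np.clip(gx[r,k],0,None)
        pts.append(ray(p,(r,(w*k).sum()/w.sum()),.012,st)[:2])
    pts=np.array(pts,np.float32); vx,vy,x0,y0=cv2.fitLine(pts,cv2.DIST_HUBER,0,1e-4,1e-6).ravel()
    if vy<0: vx,vy=-vx,-vy
    B=[]
    for r,c in bolts:
        r0,c0=int(round(r))-3,int(round(c))-3; w=g[r0:r0+7,c0:c0+7]; w=np.clip(w-np.percentile(w,75),0,None); yy,xx=np.mgrid[r0:r0+7,c0:c0+7]
        B.append(ray(p,((w*yy).sum()/w.sum(),(w*xx).sum()/w.sum()),.013,st))
    d=B[0]-B[1]
    c,A,_=mask(p,*BLUE,proj(p,[.663,-.0427,.112],st),25)
    print("yaw edge",np.degrees(np.arctan2(-vx,vy)),"bolts",np.degrees(np.arctan2(-d[0],d[1])),np.linalg.norm(d),"bolt mid",((B[0]+B[1])/2).round(4),"lens",ray(p,c,.112,st).round(4))
E
```

```text
combined stack [0.4975201  0.23592289] 1390 1502.9349839012139 1362.9086918740068
yaw edge 6.53362 bolts 6.061561361827178 0.0690273617334113 bolt mid [ 0.6536 -0.0441  0.013 ] lens [ 0.6633 -0.0427  0.112 ]
yaw edge 6.12374 bolts 6.089450702400885 0.06923195739862371 bolt mid [ 0.6533 -0.0434  0.013 ] lens [ 0.6634 -0.0425  0.112 ]
```

Both views agree: yaw 6.1°, lens (0.6634,-0.0426,0.112). The stack is square at (0.4975,0.2359). I fetch the mould and present it.

```bash
python3 - <<'E'
from h import *
import pickle
x,y=.4829,-.2028
env.move_ptp([x,y,.12],down(jyaw(x,y)))
env.movel([x,y,.003],speed=.1); env.grip(.02,50)
s=env.sense(); d=s["eef_pos"][2]; print(s["time_s"],s["width"],s["grasp_force"],s["eef_pos"],s["ft_force"])
env.movel([x,y,.2],speed=.15); st=env.sense(); p=eyes.camera("wrist"); print(st["width"],st["grasp_force"])
L=np.array([.6634,-.0426,.112]); T=R.from_euler('z',6.1,degrees=True)*R.from_euler('y',-25,degrees=True)
zc=T.apply([0,0,1]); q=(T*R.from_quat(down(np.pi/2-.2))).as_quat()
env.move_ptp(L+zc*(.14+d),q); goal=L+zc*(.08+d); env.movel(goal,speed=.06); env.pause(.4)
s=env.sense(); Rt=R.from_quat(s["eef_rot"])
print(s["time_s"],(s["eef_pos"]-goal).round(4),np.degrees(np.arccos(-Rt.apply([0,0,1])@zc)),s["width"],s["grasp_force"],s["joint_pos"].round(2))
w=eyes.camera("wrist"); t=eyes.camera("scene"); pickle.dump((d,st,p,s,w),open("f.pkl","wb"))
a=cv2.resize(w["frame"][150:330,160:400],(400,300)); b=cv2.resize(t["frame"][140:290,220:420],(400,300)); cv2.imwrite("pics/fin.png",np.hstack([a,b])[...,::-1])
E
```

```text
16.225 0.0349652514428383 49.65277276676716 [ 0.48362678 -0.20318767  0.00417249] [-1.18798021 -0.03538931  6.74854596]
0.03501739561566531 49.71716021715338
20.0917 [ 0.     -0.0001  0.0002] 0.01475372653562132 0.03467314651367815 49.71983890454794 [-0.24 -0.15  1.91  0.17  0.98 -0.21]
```

View pics/fin.png

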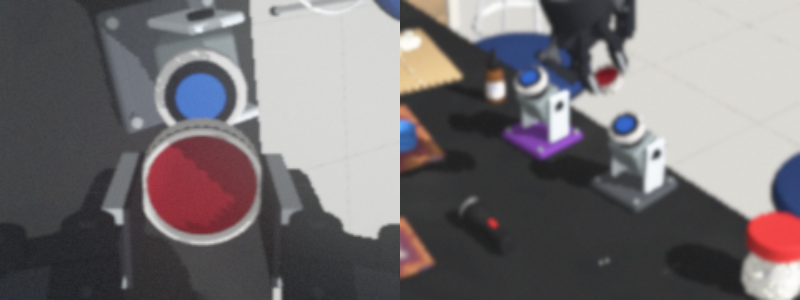

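The left panel shows the mould with its red wax at (185,200) between the pads, in front of the lens. The right panel shows it standing off the dark-footed camera. I check the hold numerically against the model.

```bash
python3 - <<'E'
from h import *
import pickle
d,st,p,s,w=pickle.load(open("f.pkl","rb"))
for st,p in((st,p),(s,w)):
    H=cv2.cvtColor(p["frame"],cv2.COLOR_RGB2HSV)
    m=(((H[...,0]>165)|(H[...,0]<10))&(H[...,1]>110)).astype(np.uint8); n,l,S,c=cv2.connectedComponentsWithStats(m)
    i=1+int(np.argmax([S[k,4]*(np.hypot(c[k][0]-280,c[k][1]-260)<40) for k in range(1,n)]))
    Rt=R.from_quat(st["eef_rot"]); e=np.array(st["eef_pos"])
    k=max(cv2.findContours((l==i).astype(np.uint8),cv2.RETR_EXTERNAL,cv2.CHAIN_APPROX_NONE)[0],key=len)
    print("wax ellipse",cv2.fitEllipse(cv2.convexHull(k)),c[i])
    for o in((0,0,0),(.001,0,0),(0,.001,0)):
        P=np.array([proj(p,e+Rt.apply([o[0]+.0165*np.cos(t),o[1]+.0165*np.sin(t),d-.0125]),st)[::-1] for t in np.linspace(0,6.28,60)],np.float32)
        print(o,cv2.fitEllipse(P))
E
```

```text
wax ellipse ((280.5979309082031, 260.6298828125), (57.813514709472656, 64.48221588134766), 90.9494400024414) [280.58703767 260.63047167]
(0, 0, 0) ((279.564697265625, 260.8013000488281), (59.06801223754883, 65.22795104980469), 90.36224365234375)
(0.001, 0, 0) ((279.5629577636719, 259.0045471191406), (59.28987503051758, 65.35033416748047), 90.36934661865234)
(0, 0.001, 0) ((281.542236328125, 260.80194091796875), (59.068199157714844, 65.22785949707031), 89.82252502441406)
wax ellipse ((280.4217834472656, 260.7974853515625), (57.6229362487793, 64.2369613647461), 92.00557708740234) [280.34909215 260.87769784]
(0, 0, 0) ((279.5580139160156, 260.8312072753906), (59.136932373046875, 65.29851531982422), 90.39025115966797)
(0.001, 0, 0) ((279.5565185546875, 259.0323791503906), (59.35912322998047, 65.42107391357422), 90.39740753173828)
(0, 0.001, 0) ((281.5377197265625, 260.832275390625), (59.13721466064453, 65.29850006103516), 89.84988403320312)
```

The mould is centred in the grip to about 0.5 mm and is not tilted (ellipse ratio 0.897 against 0.906 predicted). I hand in.

```bash
python3 -c "
from h import *
print(env.close_job())"
```

```text
the job is handed in; nothing more can be done
None
```

The job is handed in: the blue cover is stacked on the spare cap to within about 1 mm, and the white mould is held square to the inspection camera, centred to about 1 mm and 8 cm from the lens, after about 20 s of robot time; no verdict came back.

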